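# Set a blank to the short stop on the cut-off board

### The arm

A 6-joint arm with a two-finger parallel gripper is mounted at the origin on a cart in front of the work surface, level with it; the furniture and walls round the work are solid. World frame = base frame: x ahead of the robot, y to its left, z up, the work surface at z = 0. Lengths are in m, angles in rad, forces in N, time in s.
With the tool pointing down it reaches from about 0.325 to 0.9 m from the base axis. Payload 6.1 kg.
Tool frame: the origin (TCP) lies midway between the tips of the shut fingers; the grasp point (between the pads) lies 19 mm behind it; z points along the fingers, y is the line along which they close (so a half turn about z gives the same grasp; the last joint's range is limited). The gripper opens to 85 mm and grips with 20 to 120 N. Pads are 22 mm wide; open, the fingers measure 114 mm over their backs; the gripper's body (76 mm by 85 mm) begins 54 mm behind the grasp point. The pads swing forward as they close: fully open they stand 13 mm farther back than shut.
Start: joints at [1.075, 0.22, 1.526, -0, 1.395, -0.126], TCP at [0.226, 0.583, 0.231] pointing down, gripper open.
Joint ranges: [-2.98, 2.98], [-0.91, 2.08], [0.09, 2.57], [-1.24, 4.39], [0.2, 2.65], [-2.68, 2.68]. Speed limits (rad/s): [2.57, 2.57, 3.01, 3.14, 3.14, 3.14].

### API

Orientations are given as a unit quaternion [w, x, y, z].
In Python, from cell import readout, cams, ctrl, find_in, outline_of gives the robot as it stands. The module is installed in compiled form; this text tells all that it offers.
- The arm moves only by the tool play_rows, never from a script. Its argument "increments" is a list of rows, each an object with "linear": the shift along the tool's x, y, z scaled (see below), a list of three; "roll": the turn about the tool's z scaled (see below); "gripper": the opening, from 0 (shut) to 1 (fully open). In form: [{"linear": [x, y, z], "roll": roll, "gripper": gripper}, ...]. A call has 1 to 12 rows; each row is the pose to reach, as a shift and turn from the pose commanded when the call began, along the tool's axes at that moment, turning the shorter way round; what a row does not reach only later rows make up. The controller multiplies each number of a shift by 0.2 m and each number of a turn by 2 pi rad. A row lasts 1/12 s, in which the tool goes at most 41.7 mm and 7.16 degrees, less where a joint would pass 70% of its speed; a pose out of reach is approached as far as the arm can. A call with a number of a shift or a turn outside -1 to 1 is refused whole. A call with a gripper value outside its range is refused whole. The fingers move at their own pace and stop on an object; "squeeze" is the grip in N (left out, the last holds). Time passes only in rows, so rows that repeat a pose let the fingers close. It gives the time, the measured TCP pose, the force, the opening and the grip force at its end, in the units of the state.
- readout.observe(): the state, without advancing time (a new reading comes with each control period).
- cams.get_image(name): name is "scene" or "top" or "wrist"; returns (picture, depth): 400x640x3 uint8, blue, green, red; 400x640 float32, m along the optical axis (not along the pixel's ray), 0 where there is no reading.
- cams.camera_params(name): a dict with "vertical_fov" (degrees; the focal length in pixels is half the picture's height over the tangent of half this angle, whatever the lens; pixels are square), "cx", "cy" (the principal point, pixels), "eye" and "attitude" of the camera in the world; the wrist camera has in their place "tool_from_camera" (4x4, takes a point from camera to tool coordinates, whose origin is the TCP and whose axes are the flange's). Camera axes: x right, y up, looking along -z (the intrinsics and any distortion apply to the point x, -y, -z); pixel columns grow to the right and rows downward; lengths in m; the calibration is good to about 2 mm. A picture is of the moment at which its call begins: read the wrist's pose just before it. camera_params takes no time and is no camera call.
- ctrl.close_job(): hands the job in; it is judged then, once.
Trained networks look in the newest picture that a camera, given by its name, has taken for a name from the list of things; names that differ only in an ending like _2 or _b are one class to them, and where a whole thing is asked for, a point or a joint stands for the part that bears it (a point fixed in the world has none). Each returns a list of dicts, best first, with "confidence" (0 to 1); they miss things now and then, are a little off and sometimes report something else, mostly with a low value. They report only what shows in the picture. A call takes as long as a camera call. They do not tell look-alikes from the thing itself.
- find_in(thing, camera): "position" ([row, column] in pixels, amid what is visible of it).
- outline_of(thing, camera): "pixels" (400x640 bool, what is visible of it) and "position" ([row, column] in pixels, amid what is visible of it).
The state is a dict: "time": time; "joints": joint angles; "dq": joint speeds; "joint_efforts": joint torques, N m; "ee_pos": TCP position; "tool_rot": TCP orientation; "contact_force": force on the tool from outside, world axes, zero at the start; "ft_torque": the same for the moment, N m; "finger_gap": finger opening in m; "gripper_force": force on a finger pad.
Only numpy, scipy, OpenCV 4.12 (cv2) and the standard library are available. Lean on these libraries where they do the work, as an engineer would, in place of code of your own. Each camera call takes 0.05 s, during which the arm holds its last target. There are 200 camera calls.

### The job

Get the wooden blank ready to saw on the cut-off board: flip the swing stop nearer the saw slot down in front of the fence, tip the standing blank over to the left so that it lies along the fence on a wide side, and push it flush back against the fence and left along it until its end butts against that stop. Work only by pushing with the fingers: never lift or carry the blank, leave the other stop up, do not shift either stop along the fence, and do not disturb the tools around.

Things in the scene. Friction and masses are not known exactly. Their poses are not given: they have to be found in the camera images.
- board: Cut-off board: plywood 190 mm (its x) by 440 mm (its y, -210 to +230 mm), 15 mm thick, fixed on the bench, pose varies. Origin on its underside (bench top, z = 0), z up, +x away from the robot towards the fence, +y to the robot's left along the fence. Two identical swing stops sit on the fence, both left of the saw slot.
- fence_face (a point): Point on the fence's front face (the face towards the robot) at the saw slot: board x = 45 mm, y = 20 mm, 12 mm above the plywood. The aluminium fence runs the whole length of the board along its y, 20 mm thick, top 24 mm above the plywood (39 mm above the bench). The dark saw slot crosses the plywood straight towards the robot from here. Axes as the board's.
- near_hinge (a point): Hinge pin centre of the stop nearer the slot: board x = 55 mm, y 65 to 105 mm, 48 mm above the bench; axes as the board's. A steel saddle (40 mm along the fence) is clamped on the fence, slipping only above about 40 N; a black knob stands 12 to 36 mm behind the pin, top 9 mm above it. The aluminium arm, 12 mm thick along the fence, swings about the pin, which is parallel to the fence.
- near_nose (a point): Centre of the nose plate on that stop's arm; swings with it. Arm down, it lies 38 mm in front of the pin and 8 mm below it. Plate 44 x 32 mm, 12 mm thick: arm down, it spans 16 to 60 mm in front of the pin, and from 24 mm below to 8 mm above the pin. Its right-hand face, 6 mm to the right of this point, is what the blank butts against. Arm's far end: 60 mm from the pin.
- near_stop (a joint): Angle of the near stop's arm: 0 = down, level, pointing to the robot, on a fixed limit; 1.57 = upright; 2.2 = fully up, leaning back away from the robot on its limit (start 2.0 to 2.2). Swings freely (under 0.03 N m). Pushed towards the robot past about 1.3 rad it falls down by its own weight in about a second; let go above 1.9 it falls back.
- far_hinge (a point): Hinge pin centre of the other, identical swing stop, farther from the saw slot, board y about 165 to 195 mm. It stays up.
- far_stop (a joint): Angle of the far stop's arm, values as for near_stop; starts up and must stay up.
- blank_center (a point): Centre of the wooden blank, a plain loose block 45 x 90 x 38 mm, 0.09 to 0.15 kg: its x along the 45 mm, y along the 90 mm, z along the 38 mm. It starts standing on end (y up) on the plywood, right of the slot, 15 to 60 mm in front of the fence, its 45 mm wide sides facing left and right along the fence within 0.3 rad. Lying on a wide side its centre is 34 mm above the bench.
- tape_measure_center (a point): Tape measure 34 x 78 x 60 mm standing on the left front of the board, loose bystander; centre of it.
- file_center (a point): File with a wooden handle, 28 x 300 x 31 mm, lying on the bench left of the board, square to the fence, its length along its y; loose bystander.
- jar_center (a point): Closed clear jar of small wooden parts with a screw lid, 62 mm across, 104 mm high, standing on the bench right of the board; loose bystander; its centre.
- oil_can_center (a point): Oil can, body about 68 mm across and 86 mm high, with a long bent spout up to 181 mm, standing behind the board's right end; loose bystander; centre of its body.
Mind the look-alikes: they are no part of the job. There is more than one size of the part that bears blank_center; the job needs the larger.

How it is judged:
By the outcome, as a careful person would: the job done as asked, in the order asked, and still so for the second after the job is handed in, with the robot touching nothing.
It also fails if it takes over 70 s, if anything falls off the work surface, if the arm or the gripper's body presses on something with over 40 N, if the wrist force passes 120 N, or if a joint passes its speed limit or range.

## Working session

There is one attempt and no reset: what is moved stays moved. The work goes in short steps, Python scripts to look and compute and a tool call to move; the robot and the scene stay as the last step left them, time stands still between calls to the robot, and variables do not carry over. Pictures are saved under pics/ and viewed, at most 10 in all, crops included, and the job is handed in when it is done.

Besides the shell and the picture viewer there is one more tool, called after ">>>" as name(argument=value, ...), one argument or row to a line, values as JSON. play_rows: Moves the arm, as the interface text tells. Shifts and turns lie within -1 to 1; 1 stands for 0.2 m of shift or 2 pi rad of turn. Its arguments: {"type":"object","properties":{"increments":{"type":"array"},"squeeze":{"type":"number"}},"required":["increments"]}

```bash
mkdir -p pics; cat > h.py <<'E'
import numpy as np, cv2
from cell import readout, cams, ctrl, find_in, outline_of
from scipy.spatial.transform import Rotation as R
def q2m(q): return R.from_quat([q[1],q[2],q[3],q[0]]).as_matrix()
def snap(n):
    s=readout.observe(); im,d=cams.get_image(n); p=cams.camera_params(n)
    if 'eye' in p:
        a=np.array(p['attitude'],float); M=q2m(a) if a.size==4 else a.reshape(3,3); T=np.eye(4); T[:3,:3]=M; T[:3,3]=p['eye']
    else:
        W=np.eye(4); W[:3,:3]=q2m(s['tool_rot']); W[:3,3]=s['ee_pos']; T=W@np.array(p['tool_from_camera'])
    f=200/np.tan(np.radians(p['vertical_fov'])/2)
    return im,d,T,f,p
def pt(r,c,z,T,f,p):
    v=np.array([(c-p['cx'])/f*z,-(r-p['cy'])/f*z,-z,np.ones_like(z)] )
    return (T@v)[:3]
def cloud(d,T,f,p):
    r,c=np.mgrid[:400,:640]
    v=np.stack([(c-p['cx'])/f*d,-(r-p['cy'])/f*d,-d],-1)
    P=v@T[:3,:3].T+T[:3,3]; P[d==0]=np.nan
    return P
E
python3 - <<'E'
from h import *
s=readout.observe(); print(s['ee_pos'],s['tool_rot'])
for n in ['scene','top']:
    im,d,T,f,p=snap(n); print(n,p); cv2.imwrite(f'pics/{n}0.png',im)
    P=cloud(d,T,f,p)
    for t in ['board','fence_face','near_hinge','near_nose','far_hinge','blank_center','tape_measure_center','file_center','jar_center','oil_can_center']:
        for o in find_in(t,n)[:3]:
            r,c=np.round(o['position']).astype(int); print(t,r,c,round(o['confidence'],2),np.round(P[r,c],3))
E
```

```text
[0.22560071 0.58220894 0.23017691] [-2.96832773e-04  1.83848697e-01  9.82954070e-01 -9.30318841e-04]
scene {'vertical_fov': 51.83481268694753, 'cx': 323.35762872633205, 'cy': 197.53865441960502, 'eye': array([ 0.02436247, -0.74041902,  0.96407097]), 'attitude': array([ 0.87392183,  0.34705296, -0.1207356 , -0.31817888])}
board 213 301 0.65 [ 0.491 -0.059  0.018]
fence_face 212 302 0.72 [ 0.495 -0.06   0.02 ]
fence_face 174 301 0.24 [0.558 0.022 0.081]
near_hinge 177 301 0.52 [0.556 0.021 0.07 ]
near_hinge 227 321 0.33 [ 0.466 -0.187  0.091]
near_nose 159 274 0.6 [0.527 0.122 0.094]
far_hinge 164 276 0.78 [0.533 0.124 0.068]
blank_center 226 321 0.97 [ 0.467 -0.186  0.093]
blank_center 271 367 0.75 [ 0.478 -0.357  0.062]
tape_measure_center 187 242 0.72 [0.393 0.106 0.067]
jar_center 301 382 0.83 [ 0.426 -0.457  0.106]
oil_can_center 224 412 0.8 [ 0.686 -0.325  0.058]
top {'vertical_fov': 51.02165517808775, 'cx': 321.05956909764967, 'cy': 201.7589885872162, 'eye': array([ 0.2884039, -0.0957102,  1.3240864]), 'attitude': array([ 0.73406319,  0.08388314, -0.08008497, -0.66910481])}
board 234 308 0.78 [ 0.489 -0.043  0.018]
fence_face 230 310 0.93 [ 0.503 -0.048  0.017]
near_hinge 211 288 0.5 [0.544 0.022 0.083]
far_hinge 211 253 0.44 [0.531 0.125 0.096]
blank_center 240 349 0.68 [ 0.469 -0.168  0.105]
blank_center 241 405 0.59 [ 0.488 -0.339  0.063]
tape_measure_center 250 254 0.83 [0.418 0.111 0.07 ]
tape_measure_center 206 292 0.59 [0.568 0.014 0.046]
file_center 216 209 0.94 [0.517 0.275 0.021]
jar_center 258 443 0.98 [ 0.442 -0.444  0.103]
oil_can_center 177 399 0.81 [ 0.687 -0.311  0.067]
```

```bash
python3 - <<'E'
import cv2,numpy as np
a=cv2.imread('pics/scene0.png')[110:340,190:470]; b=cv2.imread('pics/top0.png')[150:300,180:470]
a=cv2.resize(a,None,fx=2.6,fy=2.6); b=cv2.resize(b,None,fx=2.7,fy=2.7,interpolation=cv2.INTER_CUBIC)
cv2.imwrite('pics/a.png',a);cv2.imwrite('pics/b.png',b)
E
```

```text
(no output)
```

View pics/a.png

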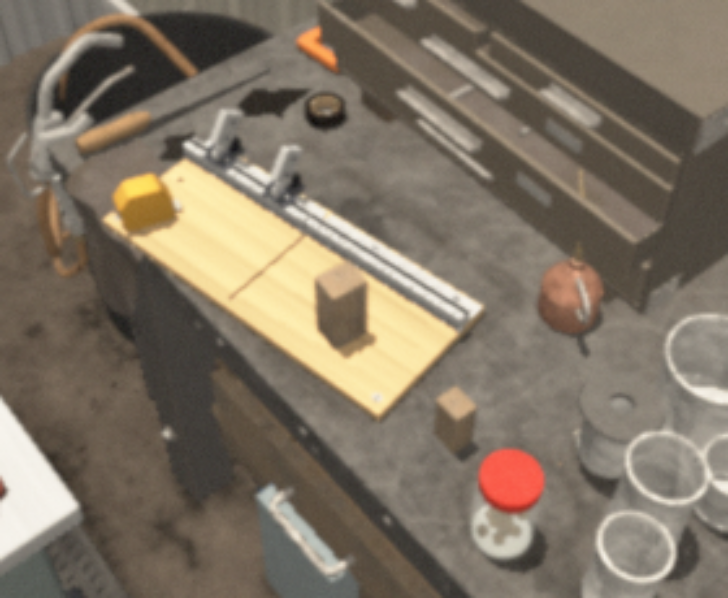

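View pics/b.png

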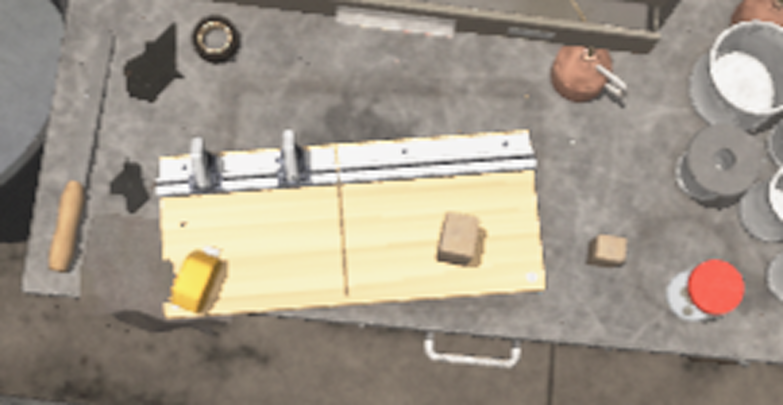

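The pictures show the large blank standing right of the slot (a.png ~340,305; b.png ~458,238), with the smaller look-alike on the bench. Both stops are up at b.png (200,165) and (290,158), and the nearer one is the right-hand one. Next I fit the geometry from depth.

```bash
cat > geo.py <<'E'
from h import *
def geo(names=('top','scene'),show=True):
    A=[]
    for n in names:
        im,d,T,f,p=snap(n); A.append(cloud(d,T,f,p).reshape(-1,3))
    return A
E
python3 - <<'E'
from geo import *
for n,P in zip(('top','scene'),geo()):
    P=P[~np.isnan(P[:,0])]
    box=lambda a,b,c,d,e,g:P[(P[:,0]>a)&(P[:,0]<b)&(P[:,1]>c)&(P[:,1]<d)&(P[:,2]>e)&(P[:,2]<g)]
    F=box(.45,.65,-.3,.2,.033,.047)
    bench=box(.60,.65,-.2,0.2,-.02,.02); print(n,'bench z',np.median(bench[:,2]))
    ply=box(.42,.5,-.1,.05,.0,.03); print('ply z',np.median(ply[:,2]))
    rect=cv2.minAreaRect(F[:,:2].astype(np.float32)); print('fence',rect,np.median(F[:,2]),len(F))
    # edge fit: per-y bin min x, max x
    ys=np.arange(-.26,.16,.02); lo=[];hi=[];yy=[]
    for y in ys:
        s=F[abs(F[:,1]-y)<.01]
        if len(s)>5: lo.append(np.percentile(s[:,0],5));hi.append(np.percentile(s[:,0],95));yy.append(y)
    print('lo',np.round(lo,3)); print('hi',np.round(hi,3)); print(np.round(yy,2)); print(np.polyfit(yy,lo,1),np.polyfit(yy,hi,1))
    B=box(.38,.55,-.26,-.1,.095,.12); print('blanktop',cv2.minAreaRect(B[:,:2].astype(np.float32)),np.median(B,0),len(B))
    S=box(.5,.65,-.05,.07,.055,.13); print('near',np.round(np.percentile(S,[2,50,98],axis=0),3),len(S))
    for z in np.arange(.05,.12,.01):
        s=S[abs(S[:,2]-z)<.005]
        if len(s): print(round(z,3),np.round(s.min(0),3),np.round(s.max(0),3))
    S=box(.5,.65,.07,.2,.055,.13); print('far',np.round(np.percentile(S,[2,50,98],axis=0),3),len(S))
    S=box(.33,.5,.05,.2,.03,.1); print('tape',np.round(np.percentile(S,[2,50,98],axis=0),3),len(S))
    o=outline_of('board',n)
    if o:
        m=o[0]['pixels']; print('board px',m.sum())
E
```

```text
top bench z -8.844145146591487e-05
ply z 0.015170819264961444
fence ((0.5137244462966919, -0.040929585695266724), (0.1319800168275833, 0.43901512026786804), 4.5090789794921875) 0.039497409517707194 861
lo [0.578 0.577 0.573 0.569 0.565 0.46  0.559 0.556 0.552 0.549 0.545 0.543
 0.538 0.537 0.53  0.529 0.525 0.522 0.518 0.514 0.511]
hi [0.596 0.594 0.592 0.587 0.585 0.58  0.578 0.576 0.57  0.57  0.563 0.562
 0.557 0.555 0.572 0.564 0.543 0.541 0.537 0.552 0.538]
[-0.26 -0.24 -0.22 -0.2  -0.18 -0.16 -0.14 -0.12 -0.1  -0.08 -0.06 -0.04
 -0.02 -0.    0.02  0.04  0.06  0.08  0.1   0.12  0.14]
[-0.13639328  0.53229121] [-0.14051763  0.55890764]
blanktop ((0.481051504611969, -0.17043301463127136), (0.037866026163101196, 0.045114729553461075), 84.03370666503906) [ 0.48021392 -0.1702839   0.10510633] 204
near [[0.535 0.01  0.055]
 [0.552 0.024 0.091]
 [0.58  0.035 0.11 ]] 107
0.06 [0.533 0.008 0.055] [0.572 0.036 0.064]
0.07 [0.543 0.016 0.069] [0.555 0.017 0.075]
0.08 [0.534 0.016 0.075] [0.552 0.027 0.084]
0.09 [0.537 0.018 0.086] [0.582 0.028 0.095]
0.1 [0.544 0.018 0.095] [0.58  0.033 0.1
[... 810 characters left out ...]
9  0.52761065] [-0.16026491  0.55438287]
blanktop ((0.4792172908782959, -0.16999630630016327), (0.03910231590270996, 0.04555319622159004), 84.05015563964844) [ 0.47650615 -0.17209903  0.10569679] 218
near [[0.532 0.011 0.056]
 [0.551 0.022 0.082]
 [0.574 0.032 0.11 ]] 165
0.06 [0.531 0.008 0.056] [0.574 0.036 0.064]
0.07 [0.542 0.018 0.066] [0.564 0.023 0.075]
0.08 [0.53  0.017 0.075] [0.573 0.03  0.085]
0.09 [0.537 0.018 0.085] [0.574 0.029 0.095]
0.1 [0.543 0.018 0.096] [0.578 0.032 0.104]
0.11 [0.553 0.019 0.105] [0.565 0.034 0.11 ]
far [[0.516 0.112 0.055]
 [0.534 0.123 0.082]
 [0.558 0.135 0.109]] 164
tape [[0.375 0.097 0.032]
 [0.404 0.109 0.062]
 [0.435 0.138 0.077]] 332
board px 6562
```

>>> play_rows(
  increments=[
    {"linear":[-1,-0.69,0],"roll":-0.085,"gripper":0},
    {"linear":[-1,-0.69,0],"roll":-0.085,"gripper":0},
    {"linear":[-1,-0.69,0],"roll":-0.085,"gripper":0},
    {"linear":[-1,-0.69,0],"roll":-0.085,"gripper":0},
    {"linear":[-1,-0.69,0],"roll":-0.085,"gripper":0},
    {"linear":[-1,-0.69,0],"roll":-0.085,"gripper":0},
    {"linear":[-1,-0.69,0],"roll":-0.085,"gripper":0},
    {"linear":[-1,-0.69,0],"roll":-0.085,"gripper":0},
  ],
)

```text
time: 1.97
ee_pos: [0.3639, 0.3802, 0.2316]
tool_rot: [0.0, -0.08, 0.997, 0.0]
contact_force: [-0.2, 0.6, -0.0]
finger_gap: 0.0001
gripper_force: 0.0
```

```bash
cat > st.py <<'E'
from h import *
th=0.167
ex=np.array([np.cos(th),np.sin(th)]);ey=np.array([-np.sin(th),np.cos(th)])
def st():
    s=readout.observe(); M=q2m(s['tool_rot']); p=np.array(s['ee_pos'])
    print('t',round(s['time'],2),'xyz',np.round(p,4),'v',round(p[:2]@ex,4),'u',round(p[:2]@ey,4),'toolx ang',round(np.degrees(np.arctan2(M[1,0],M[0,0])),2),'zaxis',np.round(M[:,2],3),'F',np.round(s['contact_force'],1),'gap',round(s['finger_gap'],4))
    return s,M,p
def inc(v,u,z):
    s,M,p=st(); t=np.r_[v*ex+u*ey,z]; print('inc',np.round(M.T@(t-p)/.2,3))
if __name__=='__main__':
    import sys
    a=[float(x) for x in sys.argv[1:]]
    inc(*a) if a else st()
E
python3 st.py .5965 -.067 .2
```

```text
t 1.97 xyz [0.3639 0.3802 0.2316] v 0.422 u 0.3144 toolx ang -170.86 zaxis [ 0.  0. -1.] F [-0.2  0.6 -0. ] gap 0.0001
inc [-0.886 -1.901  0.158]
```

>>> play_rows(
  increments=[
    {"linear":[-0.45,-0.95,0],"roll":-0.001,"gripper":0},
    {"linear":[-0.45,-0.95,0],"roll":-0.001,"gripper":0},
    {"linear":[-0.45,-0.95,0],"roll":-0.001,"gripper":0},
    {"linear":[-0.45,-0.95,0],"roll":-0.001,"gripper":0},
    {"linear":[-0.45,-0.95,0],"roll":-0.001,"gripper":0},
    {"linear":[-0.45,-0.95,0],"roll":-0.001,"gripper":0},
    {"linear":[-0.45,-0.95,0],"roll":-0.001,"gripper":0},
  ],
)

```text
time: 2.55
ee_pos: [0.4832, 0.2086, 0.2313]
tool_rot: [-0.0, -0.084, 0.996, 0.0]
contact_force: [-0.6, 0.3, 0.1]
finger_gap: -0.0002
gripper_force: 0.0
```

>>> play_rows(
  increments=[
    {"linear":[-0.44,-0.95,0.1],"roll":0,"gripper":0},
    {"linear":[-0.44,-0.95,0.1],"roll":0,"gripper":0},
    {"linear":[-0.44,-0.95,0.1],"roll":0,"gripper":0},
    {"linear":[-0.44,-0.95,0.1],"roll":0,"gripper":0},
    {"linear":[-0.44,-0.95,0.1],"roll":0,"gripper":0},
    {"linear":[-0.44,-0.95,0.1],"roll":0,"gripper":0},
    {"linear":[-0.44,-0.95,0.1],"roll":0,"gripper":0},
    {"linear":[-0.44,-0.95,0.1],"roll":0,"gripper":0},
  ],
)

```text
time: 3.22
ee_pos: [0.6007, 0.0392, 0.2109]
tool_rot: [-0.001, -0.086, 0.996, 0.001]
contact_force: [-0.3, -0.3, 0.0]
finger_gap: 0.0004
gripper_force: 0.0
```

```bash
python3 - <<'E'
from st import *
st()
im,d,T,f,p=snap('wrist'); cv2.imwrite('pics/w1.png',im)
P=cloud(d,T,f,p); V=P[...,:2]@ex; U=P[...,:2]@ey; Z=P[...,2]
print(np.nanmin(V),np.nanmax(V),np.nanmin(U),np.nanmax(U))
for nm,u0,u1 in (('near',-.1,-.04),('far',0,.07)):
    m=(V>.5)&(V<.62)&(U>u0)&(U<u1)&(Z>.062)&(Z<.13)
    print(nm,m.sum(),np.round(np.nanpercentile(U[m],[2,50,98]),4) if m.sum() else '',np.round(np.nanpercentile(V[m],[2,50,98]),4) if m.sum() else '', Z[m].max() if m.sum() else '')
m=(Z>.034)&(Z<.046)&(V>.5)&(V<.56); print('fence v',np.nanpercentile(V[m],[1,99]) if m.sum() else '')
E
python3 st.py .5965 -.067 .076
```

```text
t 3.22 xyz [0.6007 0.0392 0.2109] v 0.5989 u -0.0612 toolx ang -170.14 zaxis [-0.001  0.001 -1.   ] F [-0.3 -0.3  0. ] gap 0.0004
0.07379400817850298 1.3917567779133344 -0.48124683824719056 1.4925185047757503
near 688 [-0.0717 -0.0661 -0.0604] [0.53   0.5522 0.5768] 0.11112292016835268
far 1102 [0.0296 0.0317 0.0408] [0.5314 0.5526 0.5761] 0.11005840101980496
fence v [0.52770631 0.5547573 ]
t 3.27 xyz [0.6006 0.0394 0.2112] v 0.5988 u -0.061 toolx ang -170.09 zaxis [-0.001  0.001 -1.   ] F [ 0.2  0.5 -0.6] gap 0.0001
inc [ 0.012 -0.031  0.676]
```

View pics/w1.png

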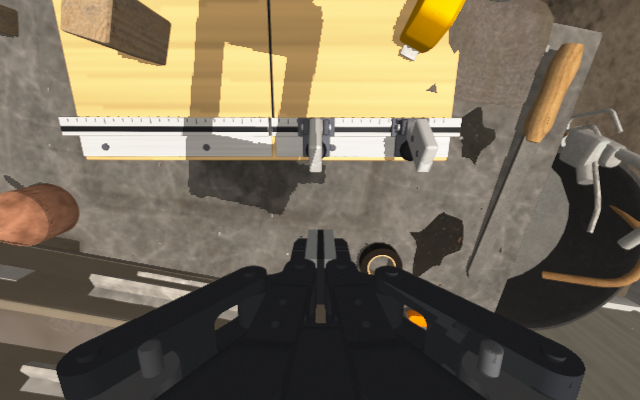

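>>> play_rows(
  increments=[
    {"linear":[-0.025,-0.025,0.2],"roll":0,"gripper":0},
    {"linear":[-0.025,-0.025,0.4],"roll":0,"gripper":0},
    {"linear":[-0.025,-0.025,0.6],"roll":0,"gripper":0},
    {"linear":[-0.025,-0.025,0.675],"roll":0,"gripper":0},
    {"linear":[-0.025,-0.025,0.675],"roll":0,"gripper":0},
    {"linear":[0.05,-0.025,0.675],"roll":0,"gripper":0},
    {"linear":[0.12,-0.025,0.675],"roll":0,"gripper":0},
    {"linear":[0.17,-0.025,0.675],"roll":0,"gripper":0},
    {"linear":[0.22,-0.025,0.675],"roll":0,"gripper":0},
    {"linear":[0.27,-0.025,0.675],"roll":0,"gripper":0},
    {"linear":[0.32,-0.025,0.675],"roll":0,"gripper":0},
  ],
)

```text
time: 4.18
ee_pos: [0.5401, 0.0225, 0.0792]
tool_rot: [0.002, -0.086, 0.996, -0.0]
contact_force: [0.5, -0.1, 0.6]
finger_gap: 0.0
gripper_force: 0.1
```

```bash
python3 st.py
```

```text
t 4.18 xyz [0.5401 0.0225 0.0792] v 0.5364 u -0.0676 toolx ang -170.11 zaxis [ 0.004 -0.    -1.   ] F [ 0.5 -0.1  0.6] gap 0.0
```

>>> play_rows(
  increments=[
    {"linear":[0.03,0,0],"roll":0,"gripper":0},
    {"linear":[0.03,0,0],"roll":0,"gripper":0},
    {"linear":[0.03,0,0],"roll":0,"gripper":0},
    {"linear":[0,0,-0.2],"roll":0,"gripper":0},
    {"linear":[0,0,-0.4],"roll":0,"gripper":0},
    {"linear":[0,0,-0.6],"roll":0,"gripper":0},
    {"linear":[0,0,-0.6],"roll":0,"gripper":0},
    {"linear":[0,0,-0.6],"roll":0,"gripper":0},
  ],
)

```text
time: 4.85
ee_pos: [0.5422, 0.0211, 0.2006]
tool_rot: [0.004, -0.085, 0.996, -0.001]
contact_force: [0.3, -0.5, -1.2]
finger_gap: 0.0002
gripper_force: 0.0
```

```bash
cat > look.py <<'E'
from st import *
st()
P=[]
for n in ('scene','top'):
    im,d,T,f,p=snap(n); q=cloud(d,T,f,p).reshape(-1,3); q=q[~np.isnan(q[:,0])]
    V=q[:,:2]@ex; U=q[:,:2]@ey; Z=q[:,2]
    for nm,v0,v1,u0,u1,z0,z1 in (('near up',.52,.62,-.1,-.04,.07,.12),('near nose',.465,.522,-.09,-.045,.03,.07),('far up',.52,.62,0,.07,.07,.12),('blank',.38,.525,-.32,-.09,.03,.12)):
        m=(V>v0)&(V<v1)&(U>u0)&(U<u1)&(Z>z0)&(Z<z1)
        if m.sum()>8:
            r=cv2.minAreaRect(np.c_[V,U][m].astype(np.float32)) if nm=='blank' else ''
            print(n,nm,m.sum(),*[np.round(np.percentile(a[m],[2,50,98]),4) for a in (V,U,Z)],r)
        else: print(n,nm,m.sum())
E
python3 look.py
```

```text
t 4.85 xyz [0.5422 0.0211 0.2006] v 0.5381 u -0.0693 toolx ang -170.2 zaxis [ 0.008 -0.001 -1.   ] F [ 0.3 -0.5 -1.2] gap 0.0002
scene near up 0
scene near nose 117 [0.4763 0.4955 0.5214] [-0.074  -0.071  -0.0614] [0.0304 0.0505 0.0594] 
scene far up 109 [0.5294 0.55   0.5745] [0.0273 0.0314 0.0412] [0.0714 0.0912 0.1093] 
scene blank 515 [0.4194 0.4361 0.4647] [-0.2697 -0.2578 -0.2249] [0.0329 0.0867 0.1088] ((0.4756355881690979, -0.23587429523468018), (0.12417685240507126, 0.05524243414402008), 19.54599380493164)
top near up 0
top near nose 15 [0.4781 0.4846 0.5   ] [-0.0744 -0.073  -0.0693] [0.0357 0.0549 0.062 ] 
top far up 85 [0.5303 0.5509 0.5748] [0.0277 0.0323 0.0394] [0.0747 0.0966 0.1119] 
top blank 245 [0.4214 0.4419 0.4677] [-0.2681 -0.246  -0.2258] [0.0441 0.1041 0.1094] ((0.44615209102630615, -0.24780195951461792), (0.03784947097301483, 0.04561455920338631), 73.22146606445312)
```

>>> play_rows(
  increments=[
    {"linear":[0.54,-0.9,0],"roll":0.044,"gripper":0},
    {"linear":[0.54,-0.9,0],"roll":0.044,"gripper":0},
    {"linear":[0.54,-0.9,0],"roll":0.044,"gripper":0},
    {"linear":[0.54,-0.9,0],"roll":0.044,"gripper":0},
    {"linear":[0.54,-0.9,0],"roll":0.044,"gripper":0},
    {"linear":[0.54,-0.9,0],"roll":0.044,"gripper":0},
    {"linear":[0.54,-0.9,0],"roll":0.044,"gripper":0},
    {"linear":[0.54,-0.9,0],"roll":0.044,"gripper":0},
  ],
)

```text
time: 5.62
ee_pos: [0.4626, -0.1742, 0.1948]
tool_rot: [-0.001, 0.054, 0.999, 0.001]
contact_force: [0.3, 0.5, 0.0]
finger_gap: -0.0002
gripper_force: 0.0
```

```bash
python3 st.py .430 -.300 .088
```

```text
t 5.62 xyz [ 0.4626 -0.1742  0.1948] v 0.4272 u -0.2486 toolx ang 173.86 zaxis [-0.002  0.002 -1.   ] F [0.3 0.5 0. ] gap -0.0002
inc [-0.084 -0.244  0.533]
```

>>> play_rows(
  increments=[
    {"linear":[-0.084,-0.25,0],"roll":0,"gripper":0},
    {"linear":[-0.084,-0.25,0],"roll":0,"gripper":0},
    {"linear":[-0.084,-0.25,0],"roll":0,"gripper":0},
    {"linear":[-0.084,-0.25,0.2],"roll":0,"gripper":0},
    {"linear":[-0.084,-0.25,0.4],"roll":0,"gripper":0},
    {"linear":[-0.084,-0.25,0.533],"roll":0,"gripper":0},
    {"linear":[-0.084,-0.25,0.533],"roll":0,"gripper":0},
    {"linear":[-0.084,-0.25,0.533],"roll":0,"gripper":0},
  ],
)

```text
time: 6.28
ee_pos: [0.4737, -0.2237, 0.0881]
tool_rot: [-0.002, 0.052, 0.999, 0.001]
contact_force: [0.2, 0.4, 0.2]
finger_gap: 0.0003
gripper_force: 0.0
```

```bash
python3 look.py; python3 st.py .4493 -.237 .088
```

```text
t 6.28 xyz [ 0.4737 -0.2237  0.0881] v 0.4299 u -0.2993 toolx ang 174.04 zaxis [-0.004  0.003 -1.   ] F [0.2 0.4 0.2] gap 0.0003
scene near up 0
scene near nose 115 [0.4767 0.4965 0.5211] [-0.0745 -0.0708 -0.0604] [0.0308 0.0508 0.0598] 
scene far up 94 [0.5303 0.546  0.5697] [0.0278 0.0311 0.0408] [0.0721 0.0884 0.1086] 
scene blank 414 [0.4187 0.4279 0.4502] [-0.3108 -0.2577 -0.2252] [0.0324 0.0878 0.1161] ((0.45975494384765625, -0.198787659406662), (0.2384452521800995, 0.03958950936794281), 67.48091888427734)
top near up 0
top near nose 62 [0.4782 0.4981 0.5199] [-0.0743 -0.0689 -0.0625] [0.0347 0.0559 0.0609] 
top far up 84 [0.5297 0.551  0.5759] [0.0276 0.0324 0.0391] [0.0752 0.0956 0.1096] 
top blank 123 [0.4208 0.4299 0.4465] [-0.2612 -0.2458 -0.226 ] [0.0356 0.1031 0.109 ] ((0.4311746060848236, -0.24692943692207336), (0.03289041295647621, 0.03255549445748329), 45.172969818115234)
t 6.38 xyz [ 0.4762 -0.226   0.0917] v 0.432 u -0.302 toolx ang 174.01 zaxis [ 0.002 -0.001 -1.   ] F [0.4 0.  0.6] gap -0.0
inc [0.004 0.337 0.018]
```

>>> play_rows(
  increments=[
    {"linear":[0,0.07,0.01],"roll":0,"gripper":0},
    {"linear":[0,0.1,0.01],"roll":0,"gripper":0},
    {"linear":[0,0.12,0.01],"roll":0,"gripper":0},
    {"linear":[0,0.14,0.01],"roll":0,"gripper":0},
    {"linear":[0,0.16,0.01],"roll":0,"gripper":0},
    {"linear":[0,0.18,0.01],"roll":0,"gripper":0},
    {"linear":[0,0.195,0.01],"roll":0,"gripper":0},
    {"linear":[0,0.21,0.01],"roll":0,"gripper":0},
    {"linear":[0,0.225,0.01],"roll":0,"gripper":0},
    {"linear":[0,0.24,0.01],"roll":0,"gripper":0},
    {"linear":[0,0.25,0.01],"roll":0,"gripper":0},
  ],
)

```text
time: 7.3
ee_pos: [0.4799, -0.1762, 0.0876]
tool_rot: [-0.0, 0.053, 0.999, 0.0]
contact_force: [-0.8, -0.0, 0.8]
finger_gap: -0.0002
gripper_force: 0.1
```

```bash
python3 look.py|grep -v near; python3 - <<'E'
import cv2
from h import *
im=snap('scene')[0]; cv2.imwrite('pics/s2.png',cv2.resize(im[130:330,230:450],None,fx=2.6,fy=2.6))
E
```

```text
t 7.3 xyz [ 0.4799 -0.1762  0.0876] v 0.4439 u -0.2535 toolx ang 173.93 zaxis [-0.  0. -1.] F [-0.8 -0.   0.8] gap -0.0002
scene far up 106 [0.5296 0.549  0.5729] [0.0278 0.0313 0.04  ] [0.0717 0.0919 0.1108] 
scene blank 483 [0.4221 0.4337 0.462 ] [-0.2658 -0.2444 -0.2028] [0.0323 0.071  0.1151] ((0.4720233678817749, -0.20179736614227295), (0.10490833222866058, 0.19636927545070648), 0.09001682698726654)
top far up 85 [0.5295 0.5512 0.5749] [0.0275 0.0325 0.0391] [0.0762 0.0962 0.1119] 
top blank 136 [0.4231 0.4328 0.4529] [-0.2565 -0.2229 -0.2006] [0.0343 0.0998 0.1131] ((0.4342421889305115, -0.22783054411411285), (0.061959777027368546, 0.01871085911989212), 63.80790328979492)
```

View pics/s2.png

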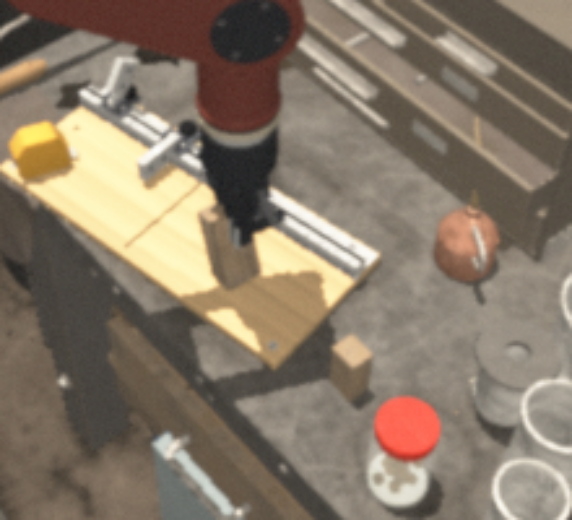

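The near stop is down (s2 ~165,152) and the blank is tilting left against the finger (230,250). I'll keep pushing slowly.

>>> play_rows(
  increments=[
    {"linear":[0,0.015,0],"roll":0,"gripper":0},
    {"linear":[0,0.03,0],"roll":0,"gripper":0},
    {"linear":[0,0.045,0],"roll":0,"gripper":0},
    {"linear":[0,0.06,0],"roll":0,"gripper":0},
    {"linear":[0,0.075,0],"roll":0,"gripper":0},
    {"linear":[0,0.09,0],"roll":0,"gripper":0},
    {"linear":[0,0.09,0],"roll":0,"gripper":0},
    {"linear":[0,0.09,0],"roll":0,"gripper":0},
    {"linear":[0,-0.02,-0.15],"roll":0,"gripper":0},
    {"linear":[0,-0.2,-0.3],"roll":0,"gripper":0},
    {"linear":[0,-0.4,-0.3],"roll":0,"gripper":0},
    {"linear":[0,-0.4,-0.3],"roll":0,"gripper":0},
  ],
)

```text
time: 8.45
ee_pos: [0.4726, -0.263, 0.1512]
tool_rot: [0.003, 0.054, 0.999, -0.003]
contact_force: [-0.1, 0.7, -0.8]
finger_gap: -0.0001
gripper_force: 0.0
```

```bash
cat > blank.py <<'E'
from st import *
st()
for n in ('top','scene'):
    im,d,T,f,p=snap(n); q=cloud(d,T,f,p).reshape(-1,3); q=q[~np.isnan(q[:,0])]
    V=q[:,:2]@ex; U=q[:,:2]@ey; Z=q[:,2]
    m=(V>.36)&(V<.519)&(U>-.33)&(U<-.04)&(Z>.046)&(Z<.1)&~((U>-.082)&(V>.47))
    h=(V>.36)&(V<.54)&(U>-.33)&(U<-.09)&(Z>.06)&(Z<.12)
    print(n,m.sum(),'above60:',h.sum(), cv2.minAreaRect(np.c_[V,U][m].astype(np.float32)) if m.sum() else '', np.round(np.percentile(Z[m],[5,50,95]),4) if m.sum() else '', np.round(np.c_[V,U][m].min(0),3), np.round(np.c_[V,U][m].max(0),3))
E
python3 blank.py
```

```text
t 8.45 xyz [ 0.4726 -0.263   0.1512] v 0.4223 u -0.3378 toolx ang 173.76 zaxis [ 0.005 -0.007 -1.   ] F [-0.1  0.7 -0.8] gap -0.0001
top 432 above60: 0 ((0.4645029306411743, -0.1852419525384903), (0.08967983722686768, 0.045810017734766006), 74.45429992675781) [0.0492 0.0533 0.057 ] [ 0.432 -0.233] [ 0.496 -0.139]
scene 399 above60: 0 ((0.4627864360809326, -0.18411140143871307), (0.09169609844684601, 0.04705303534865379), 74.80574798583984) [0.0491 0.0543 0.057 ] [ 0.43  -0.233] [ 0.496 -0.136]
```

```bash
python3 st.py .400 -.188 .12
```

```text
t 8.55 xyz [ 0.4713 -0.2579  0.1481] v 0.4219 u -0.3326 toolx ang 173.75 zaxis [ 0.001 -0.001 -1.   ] F [0.2 0.9 0.3] gap 0.0001
inc [0.302 0.666 0.14 ]
```

>>> play_rows(
  increments=[
    {"linear":[0.302,0.666,0],"roll":-0.044,"gripper":0.59},
    {"linear":[0.302,0.666,0],"roll":-0.044,"gripper":0.59},
    {"linear":[0.302,0.666,0],"roll":-0.044,"gripper":0.59},
    {"linear":[0.302,0.666,0],"roll":-0.044,"gripper":0.59},
    {"linear":[0.302,0.666,0.14],"roll":-0.044,"gripper":0.59},
    {"linear":[0.302,0.666,0.14],"roll":-0.044,"gripper":0.59},
    {"linear":[0.302,0.666,0.14],"roll":-0.044,"gripper":0.59},
    {"linear":[0.302,0.666,0.14],"roll":-0.044,"gripper":0.59},
    {"linear":[0.302,0.666,0.14],"roll":-0.044,"gripper":0.59},
  ],
)

```text
time: 9.3
ee_pos: [0.4261, -0.1177, 0.1205]
tool_rot: [0.0, -0.085, 0.996, -0.0]
contact_force: [-0.1, 0.3, 0.3]
finger_gap: 0.0505
gripper_force: 0.0
```

```bash
python3 st.py .400 -.188 .025
```

```text
t 9.3 xyz [ 0.4261 -0.1177  0.1205] v 0.4006 u -0.1869 toolx ang -170.25 zaxis [ 0.001 -0.    -1.   ] F [-0.1  0.3  0.3] gap 0.0505
inc [ 0.003 -0.005  0.478]
```

>>> play_rows(
  increments=[
    {"linear":[0,0,0.2],"roll":0,"gripper":0.59},
    {"linear":[0,0,0.4],"roll":0,"gripper":0.59},
    {"linear":[0,0,0.475],"roll":0,"gripper":0.59},
    {"linear":[0,0,0.475],"roll":0,"gripper":0.59},
    {"linear":[-0.05,0,0.475],"roll":0,"gripper":0.59},
    {"linear":[-0.1,0,0.475],"roll":0,"gripper":0.59},
    {"linear":[-0.14,0,0.475],"roll":0,"gripper":0.59},
    {"linear":[-0.18,0,0.475],"roll":0,"gripper":0.59},
    {"linear":[-0.22,0,0.475],"roll":0,"gripper":0.59},
    {"linear":[-0.26,0,0.475],"roll":0,"gripper":0.59},
    {"linear":[-0.29,0,0.475],"roll":0,"gripper":0.59},
    {"linear":[-0.32,0,0.475],"roll":0,"gripper":0.59},
  ],
)

```text
time: 10.3
ee_pos: [0.4893, -0.1062, 0.0248]
tool_rot: [0.0, -0.085, 0.996, -0.0]
contact_force: [-0.5, -1.2, -0.7]
finger_gap: 0.0507
gripper_force: 0.5
```

```bash
python3 blank.py
```

```text
t 10.3 xyz [ 0.4893 -0.1062  0.0248] v 0.4649 u -0.186 toolx ang -170.21 zaxis [ 0. -0. -1.] F [-0.5 -1.2 -0.7] gap 0.0507
top 49 above60: 42 ((0.4726726710796356, -0.14962583780288696), (0.034576307982206345, 0.04760882258415222), 76.12284088134766) [0.0521 0.0793 0.0969] [ 0.449 -0.163] [ 0.5   -0.127]
scene 276 above60: 327 ((0.46325841546058655, -0.187384694814682), (0.07110010087490082, 0.11482430249452591), 26.94002342224121) [0.0486 0.0788 0.0984] [ 0.448 -0.247] [ 0.519 -0.128]
```

Nearly there; continue gently until contact force appears.

>>> play_rows(
  increments=[
    {"linear":[-0.01,0,0],"roll":0,"gripper":0.59},
    {"linear":[-0.02,0,0],"roll":0,"gripper":0.59},
    {"linear":[-0.025,0,0],"roll":0,"gripper":0.59},
    {"linear":[-0.03,0,0],"roll":0,"gripper":0.59},
    {"linear":[-0.03,0,0],"roll":0,"gripper":0.59},
  ],
)

```text
time: 10.82
ee_pos: [0.4944, -0.1053, 0.0246]
tool_rot: [-0.0, -0.085, 0.996, 0.0]
contact_force: [-0.0, -0.5, 0.4]
finger_gap: 0.0503
gripper_force: 0.0
```

>>> play_rows(
  increments=[
    {"linear":[-0.005,0,0],"roll":0,"gripper":0.59},
    {"linear":[-0.01,0,0],"roll":0,"gripper":0.59},
    {"linear":[-0.01,0,0],"roll":0,"gripper":0.59},
  ],
)

```text
time: 11.07
ee_pos: [0.4956, -0.1051, 0.0246]
tool_rot: [-0.001, -0.085, 0.996, 0.0]
contact_force: [-4.8, -1.1, 3.3]
finger_gap: 0.0505
gripper_force: 2.4
```

>>> play_rows(
  increments=[
    {"linear":[-0.005,0,0],"roll":0,"gripper":0.59},
    {"linear":[-0.01,0,0],"roll":0,"gripper":0.59},
    {"linear":[-0.01,0,0],"roll":0,"gripper":0.59},
  ],
)

```text
time: 11.32
ee_pos: [0.4956, -0.105, 0.0243]
tool_rot: [-0.003, -0.085, 0.996, 0.0]
contact_force: [-12.3, -2.8, 9.2]
finger_gap: 0.0507
gripper_force: 6.7
```

>>> play_rows(
  increments=[
    {"linear":[0.03,0,0],"roll":0,"gripper":0.59},
    {"linear":[0.1,0,0],"roll":0,"gripper":0.59},
    {"linear":[0.25,0,-0.1],"roll":0,"gripper":0.59},
    {"linear":[0.3,0,-0.3],"roll":0,"gripper":0},
    {"linear":[0.3,-0.2,-0.5],"roll":0,"gripper":0},
    {"linear":[0.3,-0.4,-0.5],"roll":0,"gripper":0},
    {"linear":[0.3,-0.6,-0.5],"roll":0,"gripper":0},
    {"linear":[0.3,-0.6,-0.5],"roll":0,"gripper":0},
    {"linear":[0.3,-0.6,-0.5],"roll":0,"gripper":0},
  ],
)

```text
time: 12.07
ee_pos: [0.4605, -0.2361, 0.1256]
tool_rot: [0.001, -0.083, 0.997, -0.001]
contact_force: [0.0, 0.4, -0.0]
finger_gap: 0.0003
gripper_force: 0.0
```

```bash
sed -i 's/V<.519/V<.531/; s/U>-.082)&(V>.47/U>-.084)\&(V>.46/' blank.py; python3 blank.py;  python3 st.py .503 -.27 .027
```

```text
t 12.07 xyz [ 0.4605 -0.2361  0.1256] v 0.4148 u -0.3094 toolx ang -170.42 zaxis [ 0.003 -0.002 -1.   ] F [ 0.   0.4 -0. ] gap 0.0003
top 423 above60: 3 ((0.505489706993103, -0.18150758743286133), (0.04613738879561424, 0.08978118002414703), 0.26933205127716064) [0.0483 0.0528 0.0576] [ 0.482 -0.226] [ 0.529 -0.137]
scene 111 above60: 0 ((0.48981091380119324, -0.17151962220668793), (0.09213486313819885, 0.03856894001364708), 68.96190643310547) [0.0489 0.054  0.058 ] [ 0.48  -0.218] [ 0.523 -0.134]
t 12.17 xyz [ 0.4592 -0.2326  0.1241] v 0.4142 u -0.3057 toolx ang -170.29 zaxis [-0.001  0.001 -1.   ] F [-0.6  0.2 -0.8] gap 0.0001
inc [-0.445  0.177  0.485]
```

>>> play_rows(
  increments=[
    {"linear":[-0.2,0.17,0],"roll":0,"gripper":0},
    {"linear":[-0.4,0.17,0],"roll":0,"gripper":0},
    {"linear":[-0.445,0.17,0],"roll":0,"gripper":0},
    {"linear":[-0.445,0.17,0],"roll":0,"gripper":0},
    {"linear":[-0.445,0.17,0.2],"roll":0,"gripper":0},
    {"linear":[-0.445,0.17,0.4],"roll":0,"gripper":0},
    {"linear":[-0.445,0.17,0.48],"roll":0,"gripper":0},
    {"linear":[-0.445,0.17,0.48],"roll":0,"gripper":0},
    {"linear":[-0.445,0.17,0.48],"roll":0,"gripper":0},
  ],
)

```text
time: 12.92
ee_pos: [0.5399, -0.1828, 0.0275]
tool_rot: [-0.002, -0.086, 0.996, 0.001]
contact_force: [1.1, -0.2, 0.6]
finger_gap: -0.0001
gripper_force: 0.0
```

```bash
python3 st.py .503 -.187 .027
```

```text
t 12.92 xyz [ 0.5399 -0.1828  0.0275] v 0.502 u -0.27 toolx ang -170.17 zaxis [-0.003  0.002 -1.   ] F [ 1.1 -0.2  0.6] gap -0.0001
inc [-0.007  0.415  0.003]
```

>>> play_rows(
  increments=[
    {"linear":[0,0.05,0],"roll":0,"gripper":0},
    {"linear":[0,0.08,0],"roll":0,"gripper":0},
    {"linear":[0,0.11,0],"roll":0,"gripper":0},
    {"linear":[0,0.14,0],"roll":0,"gripper":0},
    {"linear":[0,0.17,0],"roll":0,"gripper":0},
    {"linear":[0,0.2,0],"roll":0,"gripper":0},
    {"linear":[0,0.23,0],"roll":0,"gripper":0},
    {"linear":[0,0.26,0],"roll":0,"gripper":0},
    {"linear":[0,0.29,0],"roll":0,"gripper":0},
    {"linear":[0,0.32,0],"roll":0,"gripper":0},
    {"linear":[0,0.34,0],"roll":0,"gripper":0},
    {"linear":[0,0.36,0],"roll":0,"gripper":0},
  ],
)

```text
time: 13.92
ee_pos: [0.5292, -0.1131, 0.0286]
tool_rot: [-0.0, -0.085, 0.996, 0.0]
contact_force: [0.1, -1.2, 0.6]
finger_gap: 0.0001
gripper_force: 0.4
```

>>> play_rows(
  increments=[
    {"linear":[0,0.02,0],"roll":0,"gripper":0},
    {"linear":[0,0.035,0],"roll":0,"gripper":0},
    {"linear":[0,0.045,0],"roll":0,"gripper":0},
    {"linear":[0,0.045,0],"roll":0,"gripper":0},
  ],
)

```text
time: 14.25
ee_pos: [0.5276, -0.1042, 0.0286]
tool_rot: [-0.0, -0.085, 0.996, 0.0]
contact_force: [-0.4, -0.0, -0.4]
finger_gap: 0.0003
gripper_force: 0.0
```

```bash
python3 blank.py
```

```text
t 14.25 xyz [ 0.5276 -0.1042  0.0286] v 0.503 u -0.1905 toolx ang -170.21 zaxis [-0.  0. -1.] F [-0.4 -0.  -0.4] gap 0.0003
top 169 above60: 47 ((0.49655288457870483, -0.1407097727060318), (0.0745447650551796, 0.03194303438067436), 54.73014831542969) [0.0494 0.0534 0.0822] [ 0.482 -0.178] [ 0.527 -0.102]
scene 446 above60: 271 ((0.4998968243598938, -0.1611723154783249), (0.14697661995887756, 0.047179337590932846), 87.41333770751953) [0.0488 0.0555 0.0966] [ 0.479 -0.234] [ 0.527 -0.087]
```

>>> play_rows(
  increments=[
    {"linear":[0,0.015,0],"roll":0,"gripper":0},
    {"linear":[0,0.03,0],"roll":0,"gripper":0},
    {"linear":[0,0.045,0],"roll":0,"gripper":0},
    {"linear":[0,0.05,0],"roll":0,"gripper":0},
    {"linear":[0,0.05,0],"roll":0,"gripper":0},
  ],
)

```text
time: 14.77
ee_pos: [0.526, -0.0944, 0.0287]
tool_rot: [-0.0, -0.085, 0.996, 0.0]
contact_force: [-0.0, -0.5, 0.0]
finger_gap: -0.0001
gripper_force: 0.0
```

>>> play_rows(
  increments=[
    {"linear":[0,0.008,0],"roll":0,"gripper":0},
    {"linear":[0,0.012,0],"roll":0,"gripper":0},
    {"linear":[0,0.012,0],"roll":0,"gripper":0},
  ],
)

```text
time: 15.02
ee_pos: [0.5257, -0.0923, 0.0287]
tool_rot: [0.0, -0.085, 0.996, 0.0]
contact_force: [-0.7, -1.4, -0.9]
finger_gap: 0.0002
gripper_force: 0.0
```

>>> play_rows(
  increments=[
    {"linear":[0,0.008,0],"roll":0,"gripper":0},
    {"linear":[0,0.012,0],"roll":0,"gripper":0},
    {"linear":[0,0.012,0],"roll":0,"gripper":0},
  ],
)

```text
time: 15.27
ee_pos: [0.5253, -0.09, 0.0287]
tool_rot: [-0.0, -0.085, 0.996, 0.0]
contact_force: [-0.3, -0.4, 0.4]
finger_gap: -0.0002
gripper_force: 0.0
```

```bash
python3 blank.py; python3 look.py | grep near
```

```text
t 15.27 xyz [ 0.5253 -0.09    0.0287] v 0.503 u -0.176 toolx ang -170.23 zaxis [-0.  0. -1.] F [-0.3 -0.4  0.4] gap -0.0002
top 179 above60: 41 ((0.49638599157333374, -0.12524987757205963), (0.07604779303073883, 0.03682392090559006), 57.00471115112305) [0.0491 0.0528 0.0593] [ 0.482 -0.162] [ 0.527 -0.086]
scene 392 above60: 265 ((0.5029325485229492, -0.20582278072834015), (0.04367556422948837, 0.2432970255613327), 0.6594009399414062) [0.0489 0.0556 0.0961] [ 0.48  -0.327] [ 0.526 -0.084]
scene near up 0
scene near nose 134 [0.4761 0.4916 0.5193] [-0.0891 -0.0729 -0.0613] [0.0324 0.054  0.0598] 
top near up 0
top near nose 8
```

>>> play_rows(
  increments=[
    {"linear":[0,0.008,0],"roll":0,"gripper":0},
    {"linear":[0,0.008,0],"roll":0,"gripper":0},
    {"linear":[0,0.008,0],"roll":0,"gripper":0},
  ],
)

```text
time: 15.72
ee_pos: [0.5254, -0.0898, 0.029]
tool_rot: [0.0, -0.085, 0.996, -0.001]
contact_force: [-0.8, -4.7, -0.3]
finger_gap: -0.0
gripper_force: 2.7
```

>>> play_rows(
  increments=[
    {"linear":[0,0.008,0],"roll":0,"gripper":0},
    {"linear":[0,0.008,0],"roll":0,"gripper":0},
    {"linear":[0,0.008,0],"roll":0,"gripper":0},
  ],
)

```text
time: 15.97
ee_pos: [0.5255, -0.0896, 0.0293]
tool_rot: [0.001, -0.085, 0.996, -0.002]
contact_force: [-0.9, -10.9, -0.4]
finger_gap: 0.0001
gripper_force: 5.3
```

>>> play_rows(
  increments=[
    {"linear":[0,0.008,0],"roll":0,"gripper":0},
    {"linear":[0,0.008,0],"roll":0,"gripper":0},
    {"linear":[0,0.008,0],"roll":0,"gripper":0},
  ],
)

```text
time: 16.22
ee_pos: [0.5256, -0.0895, 0.0297]
tool_rot: [0.001, -0.085, 0.996, -0.003]
contact_force: [-0.7, -17.1, -1.5]
finger_gap: -0.0001
gripper_force: 8.0
```

>>> play_rows(
  increments=[
    {"linear":[0,-0.03,0],"roll":0,"gripper":0},
    {"linear":[0,-0.1,0],"roll":0,"gripper":0},
    {"linear":[0,-0.2,0],"roll":0,"gripper":0},
    {"linear":[0,-0.2,-0.2],"roll":0,"gripper":0},
    {"linear":[0,-0.2,-0.4],"roll":0,"gripper":0},
    {"linear":[0.1,-0.2,-0.6],"roll":0,"gripper":0},
    {"linear":[0.4,-0.2,-0.7],"roll":0,"gripper":0},
    {"linear":[0.6,-0.2,-0.7],"roll":0,"gripper":0},
    {"linear":[0.6,-0.2,-0.7],"roll":0,"gripper":0},
    {"linear":[0.6,-0.2,-0.7],"roll":0,"gripper":0},
  ],
)

```text
time: 17.05
ee_pos: [0.4103, -0.1458, 0.1693]
tool_rot: [-0.0, -0.084, 0.996, -0.0]
contact_force: [0.2, -0.2, -0.2]
finger_gap: -0.0
gripper_force: 0.0
```

```bash
python3 blank.py; python3 look.py | grep -E 'near|far'; python3 - <<'E'
from h import *
im=snap('wrist')[0]; cv2.imwrite('pics/w3.png',im)
im=snap('top')[0]; cv2.imwrite('pics/t3.png',cv2.resize(im[160:290,190:450],None,fx=3,fy=3,interpolation=cv2.INTER_CUBIC))
E
python3 st.py .40 -.1175 .025
```

```text
t 17.05 xyz [ 0.4103 -0.1458  0.1693] v 0.3803 u -0.212 toolx ang -170.31 zaxis [-0. -0. -1.] F [ 0.2 -0.2 -0.2] gap -0.0
top 375 above60: 2 ((0.5060105919837952, -0.19070926308631897), (0.046210918575525284, 0.2131166309118271), 0.828560471534729) [0.0484 0.053  0.0569] [ 0.482 -0.297] [ 0.531 -0.084]
scene 117 above60: 0 ((0.5041837096214294, -0.13464447855949402), (0.06115451827645302, 0.047452110797166824), 89.87443542480469) [0.0484 0.0538 0.0569] [ 0.48  -0.165] [ 0.528 -0.104]
scene near up 0
scene near nose 15 [0.4758 0.4782 0.481 ] [-0.0738 -0.0706 -0.0613] [0.0313 0.0386 0.0517] 
scene far up 19 [0.5288 0.5327 0.5391] [0.0312 0.0348 0.0406] [0.0723 0.0839 0.095 ] 
top near up 0
top near nose 130 [0.4788 0.4996 0.5203] [-0.0896 -0.0759 -0.0629] [0.0342 0.0542 0.0594] 
top far up 85 [0.53   0.5511 0.576 ] [0.0276 0.0321 0.0394] [0.0748 0.0956 0.1107] 
t 17.35 xyz [ 0.4137 -0.1451  0.1685] v 0.3839 u -0.2118 toolx ang -170.19 zaxis [-0.  0. -1.] F [1.3 0.  0.2] gap 0.0001
inc [-0.083  0.471  0.718]
```

View pics/w3.png

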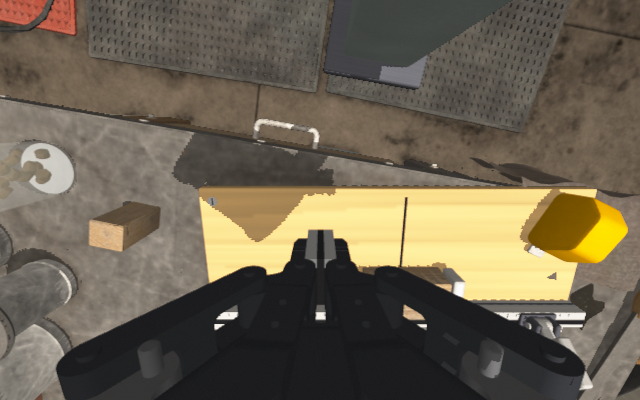

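View pics/t3.png

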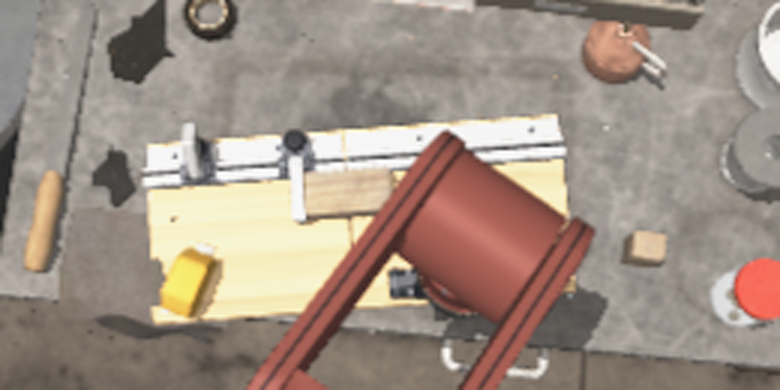

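The blank lies along the fence and butts on the nose (t3 ~298,195). One last gentle two-finger press will make sure it is flush.

>>> play_rows(
  increments=[
    {"linear":[-0.1,0.2,0],"roll":-0.0005,"gripper":0.4},
    {"linear":[-0.1,0.42,0],"roll":-0.0005,"gripper":0.4},
    {"linear":[-0.1,0.42,0.1],"roll":-0.0005,"gripper":0.4},
    {"linear":[-0.1,0.42,0.3],"roll":-0.0005,"gripper":0.4},
    {"linear":[-0.1,0.42,0.5],"roll":-0.0005,"gripper":0.4},
    {"linear":[-0.1,0.42,0.715],"roll":-0.0005,"gripper":0.4},
    {"linear":[-0.1,0.42,0.715],"roll":-0.0005,"gripper":0.4},
    {"linear":[-0.2,0.42,0.715],"roll":-0.0005,"gripper":0.4},
    {"linear":[-0.3,0.42,0.715],"roll":-0.0005,"gripper":0.4},
    {"linear":[-0.4,0.42,0.715],"roll":-0.0005,"gripper":0.4},
    {"linear":[-0.425,0.42,0.715],"roll":-0.0005,"gripper":0.4},
    {"linear":[-0.425,0.42,0.715],"roll":-0.0005,"gripper":0.4},
  ],
)

```text
time: 18.35
ee_pos: [0.4842, -0.0479, 0.0269]
tool_rot: [0.0, -0.087, 0.996, -0.0]
contact_force: [-0.7, 0.5, -0.6]
finger_gap: 0.034
gripper_force: 0.0
```

```bash
python3 st.py .4712 -.128 .025
```

```text
t 18.35 xyz [ 0.4842 -0.0479  0.0269] v 0.4695 u -0.1277 toolx ang -169.97 zaxis [ 0.001 -0.    -1.   ] F [-0.7  0.5 -0.6] gap 0.034
inc [-0.009 -0.002  0.009]
```

>>> play_rows(
  increments=[
    {"linear":[-0.005,0,0],"roll":0.001,"gripper":0.4},
    {"linear":[-0.01,0,0],"roll":0.001,"gripper":0.4},
    {"linear":[-0.01,0,0],"roll":0.001,"gripper":0.4},
  ],
)

```text
time: 18.6
ee_pos: [0.4842, -0.0476, 0.026]
tool_rot: [0.0, -0.083, 0.997, -0.0]
contact_force: [0.2, -0.6, -0.1]
finger_gap: 0.0339
gripper_force: 0.0
```

>>> play_rows(
  increments=[
    {"linear":[-0.005,0,0],"roll":0,"gripper":0.4},
    {"linear":[-0.008,0,0],"roll":0,"gripper":0.4},
    {"linear":[-0.008,0,0],"roll":0,"gripper":0.4},
  ],
)

```text
time: 18.85
ee_pos: [0.4858, -0.0474, 0.0258]
tool_rot: [-0.0, -0.084, 0.997, 0.0]
contact_force: [-1.6, -0.0, 0.6]
finger_gap: 0.0341
gripper_force: 0.4
```

>>> play_rows(
  increments=[
    {"linear":[-0.005,0,0],"roll":0,"gripper":0.4},
    {"linear":[-0.008,0,0],"roll":0,"gripper":0.4},
    {"linear":[-0.008,0,0],"roll":0,"gripper":0.4},
  ],
)

```text
time: 19.1
ee_pos: [0.4858, -0.0472, 0.0253]
tool_rot: [-0.002, -0.084, 0.996, 0.0]
contact_force: [-7.0, -1.9, 5.1]
finger_gap: 0.034
gripper_force: 3.8
```

>>> play_rows(
  increments=[
    {"linear":[0.03,0,0],"roll":0,"gripper":0.4},
    {"linear":[0.1,0,0],"roll":0,"gripper":0.4},
    {"linear":[0.25,0,0],"roll":0,"gripper":0.4},
    {"linear":[0.3,0,-0.2],"roll":0,"gripper":0.4},
    {"linear":[0.3,-0.2,-0.4],"roll":0,"gripper":0.4},
    {"linear":[0.3,-0.4,-0.6],"roll":0,"gripper":0.4},
    {"linear":[0.3,-0.6,-0.8],"roll":0,"gripper":0.4},
    {"linear":[0.3,-0.8,-0.8],"roll":0,"gripper":0.4},
    {"linear":[0.3,-1,-0.8],"roll":0,"gripper":0.4},
    {"linear":[0.3,-1,-0.8],"roll":0,"gripper":0.4},
    {"linear":[0.3,-1,-0.8],"roll":0,"gripper":0.4},
  ],
)

```text
time: 20.02
ee_pos: [0.4633, -0.2605, 0.1883]
tool_rot: [0.002, -0.082, 0.997, -0.003]
contact_force: [0.2, 0.3, 0.1]
finger_gap: 0.0341
gripper_force: 0.0
```

```bash
python3 blank.py; python3 look.py | grep -E 'near|far'; python3 - <<'E'
from h import *
im=snap('top')[0]; cv2.imwrite('pics/t4.png',cv2.resize(im[190:250,235:365],None,fx=6,fy=6,interpolation=cv2.INTER_CUBIC))
E
```

```text
t 20.02 xyz [ 0.4633 -0.2605  0.1883] v 0.4135 u -0.3339 toolx ang -170.64 zaxis [ 0.005 -0.006 -1.   ] F [0.2 0.3 0.1] gap 0.0341
top 379 above60: 1 ((0.5059739351272583, -0.12407995760440826), (0.08007220923900604, 0.04719702899456024), 89.0978775024414) [0.0489 0.053  0.0572] [ 0.483 -0.164] [ 0.53  -0.084]
scene 315 above60: 0 ((0.504203736782074, -0.12412340193986893), (0.08052924275398254, 0.047070473432540894), 88.97409057617188) [0.0486 0.0541 0.0573] [ 0.48  -0.165] [ 0.528 -0.084]
scene near up 0
scene near nose 141 [0.4771 0.4924 0.5209] [-0.0893 -0.0737 -0.062 ] [0.0323 0.0543 0.0611] 
scene far up 110 [0.5308 0.5496 0.5741] [0.027  0.0315 0.0405] [0.0715 0.0906 0.1093] 
top near up 0
top near nose 126 [0.479  0.5005 0.5203] [-0.0893 -0.0753 -0.0627] [0.045  0.054  0.0601] 
top far up 85 [0.5298 0.5513 0.5758] [0.0277 0.0321 0.0394] [0.0746 0.095  0.1094]
```

View pics/t4.png

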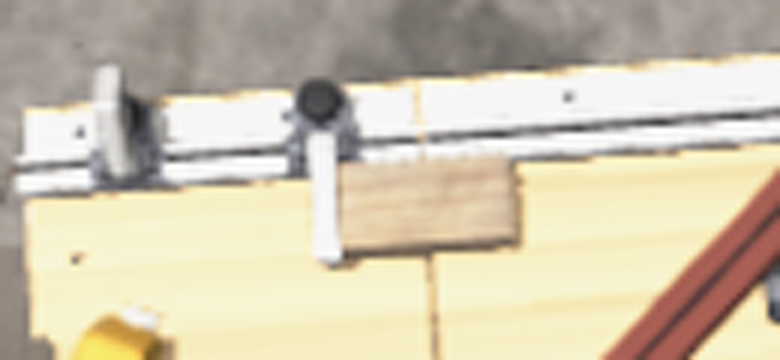

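The picture shows the blank (430,205) flush to the fence and butted against the near stop (327,205), with the far stop (120,115) still up.

```bash
python3 -c "
from cell import ctrl
print(ctrl.close_job())"
```

```text
the job is handed in; nothing more can be done
None
```

The job is handed in at about 20 s of the 70 s: the near stop is down, the blank lies on a wide side flush to the fence with its end against that stop, and the far stop is still up.

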